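Build up an anti-tip wheel on its axle

ROBOT

A 7-joint arm with a two-finger parallel gripper is mounted at the origin on the work surface. World frame = base frame: x ahead of the robot, y to its left, z up, the work surface at z = 0. Lengths are in m, angles in rad, forces in N, time in s.
With the tool pointing down it reaches from about 0.4 to 0.875 m from the base axis. Payload 4.4 kg.
Tool frame: the origin (TCP) lies on the centre line of the jaws, within the pads' length; the fingertips stand 11 mm ahead of it and the grasp point (between the pads) lies 8 mm behind it (tip_reach is the distance from the TCP to the fingertips, in m); z points along the fingers, y is the line along which they close (so a half turn about z gives the same grasp; the last joint's range is limited). The gripper opens to 85 mm and grips with 20 to 120 N. Pads are 22 mm wide; open, the fingers measure 114 mm over their backs; the gripper's body (76 mm by 85 mm) begins 54 mm behind the grasp point. The pads swing forward as they close: fully open they stand 13 mm farther back than shut.
Start: joints at [1.161, 0.628, 0.038, 1.517, -0.027, 0.996, -0.02], TCP at [0.219, -0.612, 0.242] pointing down, gripper open.
Joint ranges: [-3.06, 3.06], [-0.37, 2.12], [-1.25, 1.32], [0.18, 2.47], [-1.1, 4.24], [0.23, 1.98], [-2.94, 2.94]. Speed limits (rad/s): [2.57, 2.57, 3.14, 3.14, 3.14, 3.14, 3.14].

INTERFACE

Orientations are given as a rotation vector (axis times angle).
In Python, from cell import read_state, capture, hand_in, tip_reach gives the robot as it stands. The module is installed in compiled form; this text tells all that it offers.
- The arm moves only by the tool drive_tool, never from a script. Its argument "commands" is a list of rows, each a list of 7 numbers: the closure, from 0 (fully open) to 1 (shut), then the shift along the tool's x, y, z in mm, then the turn, a rotation vector about the tool's x, y, z in rad. A call has 1 to 8 rows; each row is the pose to reach, as a shift and turn from the pose commanded when the call began, along the tool's axes at that moment; what a row does not reach only later rows make up. A row lasts 1/8 s, in which the tool goes at most 62.5 mm and 10.7 degrees, less where a joint would pass 70% of its speed; a pose out of reach is approached as far as the arm can. A call with a gripper value outside its range is refused whole. The fingers move at their own pace and stop on an object; the grip force is fixed at half the most. Time passes only in rows, so rows that repeat a pose let the fingers close. It gives the time, the measured TCP pose, the force, the opening and the grip force at its end, in the units of the state.
- read_state(): the state, without advancing time (a new reading comes with each control period).
- capture(name): name is "scene" or "top"; returns a dict with "img" (480x640x3 uint8, red, green, blue), "range_z" (480x640 float32, m along the optical axis (not along the pixel's ray), 0 where there is no reading), "fx", "fy", "cx", "cy" (pixels), "dist_coeffs" ([k1, k2, p1, p2, k3] as OpenCV has them; the pictures are not rectified), "extrinsics" (4x4, takes a point from world to camera coordinates). Camera axes: x right, y down, z forward; pixel columns grow to the right and rows downward; lengths in m; the calibration is good to about 2 mm. A picture is of the moment at which its call begins.
- hand_in(): hands the job in; it is judged then, once.
The state is a dict: "t": time; "joints": joint angles; "joint_velocities": joint speeds; "joint_torque": joint torques, N m; "position": TCP position; "tcp_rot": TCP orientation; "force": force on the tool from outside, world axes, zero at the start; "wrist_torque": the same for the moment, N m; "finger_gap": finger opening in m; "finger_force": force on a finger pad.
Only numpy, scipy, OpenCV 4.12 (cv2) and the standard library are available. Lean on these libraries where they do the work, as an engineer would, in place of code of your own. Each camera call takes 0.05 s, during which the arm holds its last target. There are 200 camera calls.

TASK

An axle stub stands upright in the blue vice. Slide the orange spacer sleeve down over it until it sits on the shoulder, then slide the wheel with the yellow hub over the axle until it rests flat on the sleeve.

Things in the scene. Friction and masses are not known exactly. Their poses are not given: they have to be found in the camera images.
- axle_seat (a point): Point on the axle's centre line at the top of its shoulder, 75 mm above the bench; z up. Dark shoulder 40 mm across, 10 mm thick; bright axle above it 14 mm in diameter, ending 66 mm above this point, its last 20 mm tapering to a 4 mm tip. Held in a fixed blue vice: jaw tops 65 mm above the bench, jaws 100 mm wide; it reaches 125 mm to this point's -x, 170 mm (handle) to +x.
- orange_sleeve: Orange plastic spacer sleeve standing on the bench: a round tube 34 mm outside diameter, 20 mm bore, 30 mm high, about 30 g. Origin at the centre of its underside, z along the tube, up. Both ends are alike. A blue sleeve of the same diameter but 20 mm high stands about too; it is not part of this job.
- yellow_wheel: Small wheel lying flat on the bench: black rubber tyre 56 mm in diameter, 26 mm thick, yellow hub with a 20 mm through bore, about 120 g. Origin at the centre of its underside, z along the bore, up. Both sides are alike. Another wheel of the same size with a grey hub lies about too; it is not part of this job.
There are look-alikes about, which are no part of the job. What is shaped like the yellow_wheel but red is not meant.

How it is judged:
On the way, in this order (a step that is already met when the one before it is completed fails the run):
1. the orange sleeve is on the axle, down on the shoulder (horizontal distance between orange_sleeve and axle_seat below 0.01 m and z of orange_sleeve in the frame of axle_seat between -0.006 and 0.006 m and angle between orange_sleeve's own z axis and vertical below 0.18 rad), for 0.2 s.
2. the yellow-hubbed wheel is on the axle, flat on the sleeve (horizontal distance between yellow_wheel and axle_seat below 0.01 m and z of yellow_wheel in the frame of axle_seat between 0.024 and 0.036 m and angle between yellow_wheel's own z axis and vertical below 0.18 rad), for 0.2 s.
At the end, for the whole second after the job is handed in: The orange sleeve is on the axle with its underside within 6 mm of the shoulder, and the yellow-hubbed wheel is on the axle with its underside within 6 mm of the sleeve's proper top (30 mm above the shoulder); both centred within 10 mm of the axle, upright within 10 degrees and at rest (all of step 1 and all of step 2 and linear speed of each of orange_sleeve, yellow_wheel below 0.02 m/s); the robot touches nothing.
It also fails if it takes over 58 s, if anything falls off the work surface, if the arm or the gripper's body presses on something with over 40 N, if the wrist force passes 120 N, or if a joint passes its speed limit or range.

## Working session

There is one attempt and no reset: what is moved stays moved. The work goes in short steps, Python scripts to look and compute and a tool call to move; the robot and the scene stay as the last step left them, time stands still between calls to the robot, and variables do not carry over. Pictures are saved under pics/ and viewed, at most 10 in all, crops included, and the job is handed in when it is done.

Besides the shell and the picture viewer there is one more tool, called after "Emit:" as a command line: name --pt "numbers of a row" for each row, then --argument value for the rest. drive_tool: Moves the arm, as the interface text tells. Its arguments: {"type":"object","properties":{"commands":{"type":"array"}},"required":["commands"]}

```bash
mkdir -p pics
cat > h.py <<'E'
import numpy as np, cv2
from cell import read_state, capture
def cap(n):
    c=capture(n); np.savez('last_'+n+'.npz',**{k:np.array(v) for k,v in c.items()}); return c
def load(n): return dict(np.load('last_'+n+'.npz'))
def K(c): return np.array([[c['fx'],0,c['cx']],[0,c['fy'],c['cy']],[0,0,1]],float)
def ray(c,u,v):
    p=cv2.undistortPoints(np.array([[[u,v]]],float),K(c),np.array(c['dist_coeffs'],float))[0,0]
    E=np.array(c['extrinsics']); R,t=E[:3,:3],E[:3,3]
    return -R.T@t, R.T@np.array([p[0],p[1],1])
def at_z(c,u,v,z):
    o,d=ray(c,u,v); return o+d*(z-o[2])/d[2]
def at_r(c,u,v):
    o,d=ray(c,u,v); return o+d*c['range_z'][int(v),int(u)]
def save(n,im): cv2.imwrite('pics/'+n+'.png',cv2.cvtColor(im,cv2.COLOR_RGB2BGR))
E
python3 - <<'E'
from h import *
a=cap('scene');b=cap('top')
save('s0',a['img']);save('t0',b['img'])
print(read_state())
for c in(a,b): print(ray(c,320,240))
E
```

```text
{'t': 0.1, 'joints': array([ 1.16121189,  0.62924186,  0.03844481,  1.51824991, -0.02700918,
        0.99629167, -0.02000146]), 'joint_velocities': array([-0.00150999, -0.00133326,  0.0012021 , -0.00341491, -0.00174075,
       -0.00070716, -0.00127577]), 'joint_torque': array([ 2.72633210e-03, -5.64538121e+01,  1.23064578e+00, -1.93974388e+01,
        1.13430523e-02,  5.49499237e-03, -4.36094297e-06]), 'position': array([ 0.21893817, -0.61145743,  0.24149444]), 'tcp_rot': array([-3.09367351e+00, -5.37068823e-01,  4.61705204e-04]), 'force': array([ 0.25883793, -0.55492596,  0.24155783]), 'wrist_torque': array([-0.00954837, -0.0220505 ,  0.00591951]), 'finger_force': 0.0, 'finger_gap': 0.08556473674398309}
(array([1.07675052, 0.55257646, 0.68597245]), array([-0.55183291, -0.56658655, -0.6119967 ]))
(array([ 0.39584233, -0.01304003,  1.22016086]), array([ 0.1545766 ,  0.03595434, -0.98757667]))
```

View pics/s0.png

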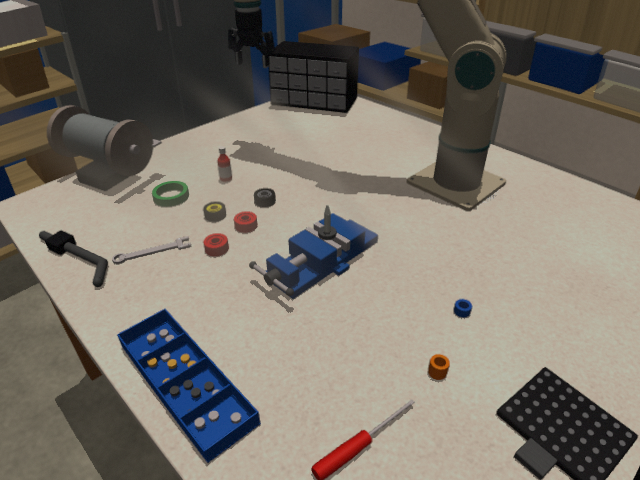

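View pics/t0.png

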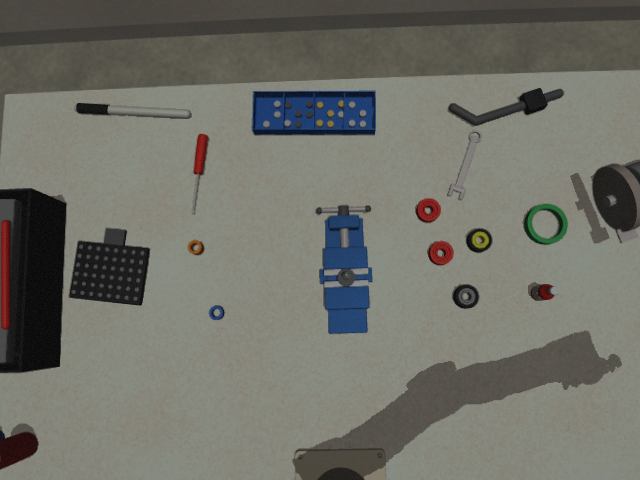

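Scene shows the vice with its axle at (327,232). Top-view candidates:
- **Sleeve:** orange (195,247); blue (217,312).
- **Wheel:** yellow hub (480,240); grey hub (466,296); red (428,210) and (441,253); green ring (546,223).

I choose orange (195,247) and yellow (480,240), and will check both in one enlarged crop.

Run:
```python
from h import *
b=load('top');im=b['img']
def crop(u,v,r=24): return cv2.resize(im[v-r:v+r,u-r:u+r],(384,384),interpolation=cv2.INTER_CUBIC)
g=np.hstack([crop(195,247),crop(480,240)])
save('c0',cv2.convertScaleAbs(g,alpha=1.5))
hsv=cv2.cvtColor(im,cv2.COLOR_RGB2HSV)
def cen(u,v,lo,hi,r=20):
    m=cv2.inRange(hsv,np.array(lo),np.array(hi))[v-r:v+r,u-r:u+r]
    ys,xs=np.nonzero(m); x,y,w,h=cv2.boundingRect(m); print(len(xs),x+u-r,y+v-r,w,h)
    (cx,cy),rad=cv2.minEnclosingCircle(np.stack([xs,ys],1).astype(np.float32)); return cx+u-r,cy+v-r,rad
s=cen(195,247,(5,150,60),(20,255,255)); print('sleeve',s,at_z(b,*s[:2],.03),at_r(b,s[0]+6,s[1]))
w=cen(480,240,(22,120,60),(35,255,255)); print('wheel',w,at_z(b,*w[:2],.026))
# axle: points above 0.07 from depth
P=np.array([np.append(at_r(b,u,v),[u,v]) for u in range(320,375) for v in range(250,305) if b['range_z'][v,u]>0])
sh=P[(P[:,2]>.070)&(P[:,2]<.082)]; ax=P[P[:,2]>.095]
for n,q in(('sh',sh),('axle',ax)): print(n,len(q),q.min(0),q.max(0),q.mean(0))
```

```text
115 188 241 16 14
sleeve (195.5, 247.5, 7.905794143676758) [0.57303089 0.32554855 0.03      ] [0.57302755 0.31194332 0.02716861]
188 472 231 17 18
wheel (479.81481552124023, 239.44444465637207, 8.63735580444336) [ 0.57298302 -0.34349558  0.026     ]
sh 224 [ 4.29337696e-01 -7.27487496e-02  7.00361570e-02  3.25000000e+02
  2.54000000e+02] [5.41621994e-01 1.89601151e-02 8.16883676e-02 3.66000000e+02
 3.04000000e+02] [ 4.89679617e-01 -2.65264893e-02  7.45293294e-02  3.45584821e+02
  2.77075893e+02]
axle 39 [ 4.83629323e-01 -3.34463122e-02  9.89989721e-02  3.43000000e+02
  2.72000000e+02] [ 4.96746207e-01 -2.05258530e-02  1.42715672e-01  3.49000000e+02
  2.78000000e+02] [ 4.89383523e-01 -2.65870761e-02  1.26924692e-01  3.45846154e+02
  2.75179487e+02]
```

View pics/c0.png

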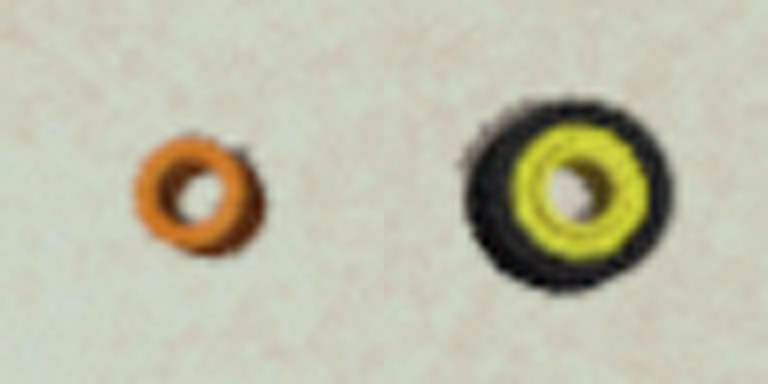

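The crop confirms the orange tube, with its top ring centred at about (194.7,246.8), and the yellow-hub wheel, with its hub centred at about (479.9,239.3). Next I cross-check these estimates by projecting them into the scene view.

```bash
cat >> h.py <<'E'
from scipy.spatial.transform import Rotation as Ro
def proj(c,p):
    E=np.array(c['extrinsics']); return cv2.projectPoints(np.array([p],float),cv2.Rodrigues(E[:3,:3])[0],E[:3,3],K(c),np.array(c['dist_coeffs'],float))[0][0,0]
def go(p,yaw=None):
    """tool-frame shift (mm) and turn to reach world p; yaw = world angle of tool y (mod pi), tool pointing down"""
    s=read_state(); R=Ro.from_rotvec(s['tcp_rot'])
    print('t',s['t'],'pos',s['position'].round(4),'tooly',R.as_matrix()[:,1].round(3),'shift',(R.inv().apply(np.array(p)-s['position'])*1000).round(1))
    y=np.arctan2(*R.as_matrix()[[1,0],1])
    if yaw is None: yaw=y
    yaw=y+(yaw-y+np.pi/2)%np.pi-np.pi/2
    Y=np.array([np.cos(yaw),np.sin(yaw),0]);Z=np.array([0,0,-1.]);X=np.cross(Y,Z)
    print('turn',(R.inv()*Ro.from_matrix(np.stack([X,Y,Z],1))).as_rotvec().round(4))
E
python3 - <<'E'
from h import *
import cell
try: print(cell.tip_reach())
except Exception as e: print(cell.tip_reach)
a=load('scene');b=load('top');im=a['img']
s=at_z(b,194.7,246.8,.03);w=at_z(b,479.9,239.3,.026);x=np.array([.4894,-.0266,.141])
print(s,w)
out=[]
for p in(s,w,x):
    u,v=proj(a,p);U,V=int(u),int(v);r=20;print(u,v)
    g=cv2.resize(im[V-r:V+r,U-r:U+r],(260,260),interpolation=cv2.INTER_CUBIC)
    q=(int((u-U+r+.5)*6.5),int((v-V+r+.5)*6.5)); cv2.drawMarker(g,q,(255,0,255),0,12,1); out.append(g)
save('c1',cv2.convertScaleAbs(np.hstack(out),alpha=1.4))
go([.55,-.15,.26]); go([s[0],s[1],.12])
E
```

```text
0.011
[0.57476232 0.3274822  0.03      ] [ 0.57331856 -0.34371645  0.026     ]
439.0797383639291 359.35864155952237
214.59927823192206 206.5651255077007
327.7932977776732 204.3945769022682
t 0.1 pos [ 0.2189 -0.6115  0.2415] tooly [ 0.337 -0.941 -0.002] shift [ 467.2 -322.9  -18. ]
turn [-0.0017  0.      0.    ]
t 0.1 pos [ 0.2189 -0.6115  0.2415] tooly [ 0.337 -0.941 -0.002] shift [ 651.5 -763.9  122.8]
turn [-0.0017  0.      0.    ]
```

View pics/c1.png

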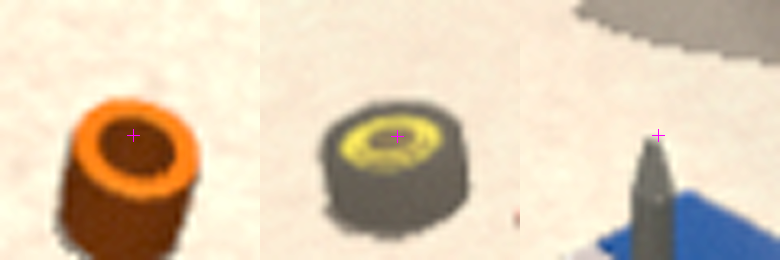

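Projections agree to about 1–2 px: sleeve bore at (135,147) against mark (133,135), hub at (391,144) against (397,137), axle tip at (653,138) against (658,135). That's good enough, so I move.

Emit:
drive_tool --pt "0 467 -323 -18 0 0 0" --pt "0 467 -323 -18 0 0 0" --pt "0 467 -323 -18 0 0 0" --pt "0 467 -323 -18 0 0 0" --pt "0 467 -323 -18 0 0 0" --pt "0 467 -323 -18 0 0 0" --pt "0 467 -323 -18 0 0 0" --pt "0 520 -450 -18 0 0 0"

```text
t: 1.1
position: [0.4958, -0.1957, 0.257]
tcp_rot: [3.095, 0.538, 0.002]
force: [0.1, 1.0, -0.4]
finger_gap: 0.0852
finger_force: 0.0
```

Emit:
drive_tool --pt "0 132 -314 100 0 0 0" --pt "0 132 -314 100 0 0 0" --pt "0 132 -314 100 0 0 0" --pt "0 132 -314 100 0 0 0" --pt "0 132 -314 100 0 0 0" --pt "0 132 -314 100 0 0 0" --pt "0 132 -314 100 0 0 0" --pt "0 132 -314 100 0 0 0"

```text
t: 2.1
position: [0.5123, 0.1417, 0.157]
tcp_rot: [3.094, 0.537, -0.001]
force: [0.1, -0.3, -0.9]
finger_gap: 0.0853
finger_force: 0.0
```

```bash
python3 -c "
from h import *
go([.5755,.328,.10]);go([.5755,.328,.021]);print(read_state()['joints'])"
```

```text
t 2.1 pos [0.5123 0.1417 0.157 ] tooly [ 0.337 -0.942  0.001] shift [ 122.2 -154.2   56.7]
turn [ 0.0009  0.001  -0.    ]
t 2.1 pos [0.5123 0.1417 0.157 ] tooly [ 0.337 -0.942  0.001] shift [ 122.3 -154.2  135.7]
turn [ 0.0009  0.001  -0.    ]
[-3.24645282e-01  5.78353468e-01  2.05622299e-03  1.93203513e+00
 -3.98538602e-04  6.32156999e-01 -1.54999005e+00]
```

Emit:
drive_tool --pt "0 122 -154 60 0 0 0" --pt "0 122 -154 60 0 0 0" --pt "0 122 -154 60 0 0 0" --pt "0 122 -154 60 0 0 0" --pt "0 122 -154 80 0 0 0" --pt "0 122 -154 80 0 0 0"

```text
t: 2.85
position: [0.5745, 0.3243, 0.0753]
tcp_rot: [3.092, 0.532, -0.007]
force: [-0.9, -1.1, 0.6]
finger_gap: 0.0861
finger_force: 0.0
```

```bash
python3 -c "
from h import *
go([.5755,.328,.017])
a=cap('scene');u,v=[int(i) for i in proj(a,[.5755,.328,.04])];save('c2',cv2.convertScaleAbs(cv2.resize(a['img'][v-50:v+50,u-60:u+60],(720,600)),alpha=1.4))"
```

```text
t 2.85 pos [0.5745 0.3243 0.0753] tooly [ 0.334 -0.943  0.003] shift [ 2.5 -3.3 58.3]
turn [ 0.0031  0.0051 -0.    ]
```

View pics/c2.png

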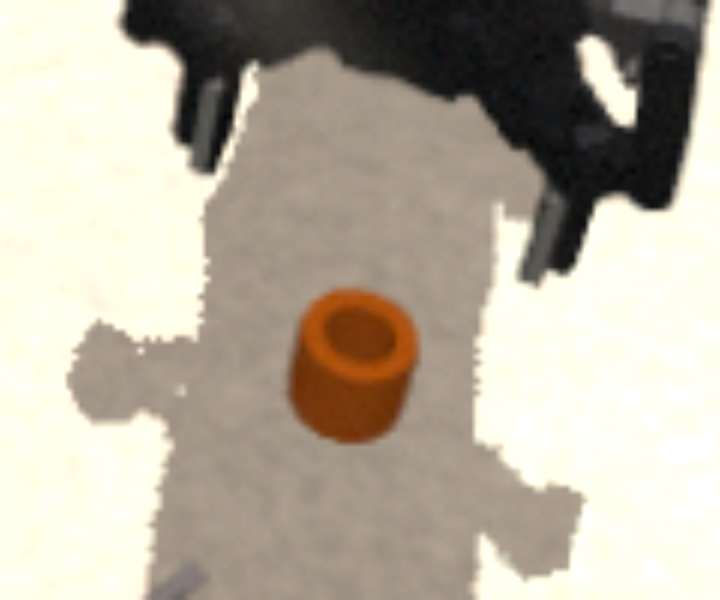

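The tips at (205,170) and (535,280) straddle the sleeve top at (358,335), so it's aligned. Descending and gripping.

Emit:
drive_tool --pt "0 0 0 40 0 0 0" --pt "0 0 0 60 0 0 0" --pt "0 0 0 60 0 0 0" --pt "1 0 0 60 0 0 0" --pt "1 0 0 60 0 0 0" --pt "1 0 0 60 0 0 0" --pt "1 0 0 60 0 0 0" --pt "1 0 0 60 0 0 0"

```text
t: 3.9
position: [0.5761, 0.3292, 0.0186]
tcp_rot: [-3.095, -0.537, -0.003]
force: [-0.7, -0.3, 4.8]
finger_gap: 0.0329
finger_force: 59.0
```

Emit:
drive_tool --pt "1 0 0 0 0 0 0" --pt "1 0 0 0 0 0 0" --pt "1 0 0 -60 0 0 0" --pt "1 0 0 -120 0 0 0" --pt "1 0 0 -180 0 0 0" --pt "1 0 0 -180 0 0 0" --pt "1 0 0 -180 0 0 0"

```text
t: 4.78
position: [0.575, 0.3286, 0.1973]
tcp_rot: [3.095, 0.537, -0.0]
force: [-0.1, -0.2, -0.8]
finger_gap: 0.0326
finger_force: 59.7
```

```bash
python3 -c "
from h import *
go([.490,-.027,.195])
a=cap('scene');s=read_state();u,v=[int(i) for i in proj(a,s['position'])];save('c3',cv2.convertScaleAbs(cv2.resize(a['img'][v-40:v+60,u-60:u+60],(720,600)),alpha=1.4))"
```

```text
t 4.775 pos [0.575  0.3286 0.1973] tooly [ 0.337 -0.941 -0.   ] shift [-199.9  306.1    2.3]
turn [-0.      0.0002  0.    ]
```

View pics/c3.png

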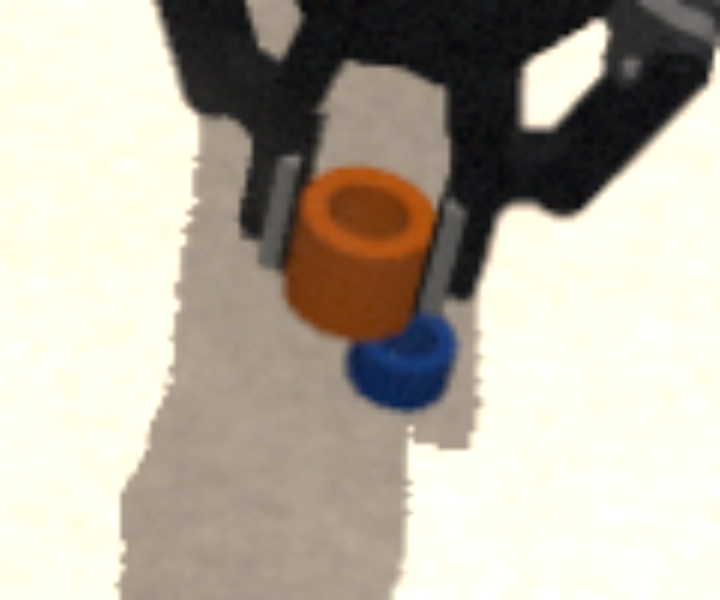

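The sleeve is held upright, with its top ring centred at crop (368,210). I compute the in-hand offset and compare it with the axle tip from the same camera.

```bash
python3 -c "
from h import *
a=load('scene');s=read_state();p=s['position'];u,v=[int(i) for i in proj(a,p)]
U,V=u-60+368/6-.5,v-40+210/6-.5
q=at_z(a,U,V,p[2]+.0117);print('sleeve',q,'offset',q-p)
t=at_z(a,327-20+(653-520)/6.5-.5,204-20+137/6.5-.5,.140);print('tip',t)
b=load('top')
for z in (.14,): print(at_z(b,346,273,z))
ax=[at_r(b,x,y).tolist()+[x,y] for x in range(336,358) for y in range(262,288)]
ax=np.array(ax);m=ax[(ax[:,2]>.125)];print(m.round(3))
"
```

```text
sleeve [0.57605988 0.32715889 0.20782516] offset [ 0.00155912 -0.00117275  0.0117    ]
tip [ 0.49003028 -0.0283999   0.14      ]
[ 0.49287703 -0.02689322  0.14      ]
[[ 4.94e-01 -2.30e-02  1.31e-01  3.44e+02  2.73e+02]
 [ 4.92e-01 -2.30e-02  1.28e-01  3.44e+02  2.74e+02]
 [ 4.90e-01 -2.30e-02  1.26e-01  3.44e+02  2.75e+02]
 [ 4.88e-01 -2.30e-02  1.29e-01  3.44e+02  2.76e+02]
 [ 4.93e-01 -2.50e-02  1.35e-01  3.45e+02  2.73e+02]
 [ 4.91e-01 -2.50e-02  1.40e-01  3.45e+02  2.74e+02]
 [ 4.89e-01 -2.50e-02  1.39e-01  3.45e+02  2.75e+02]
 [ 4.87e-01 -2.50e-02  1.34e-01  3.45e+02  2.76e+02]
 [ 4.86e-01 -2.50e-02  1.27e-01  3.45e+02  2.77e+02]
 [ 3.96e-01 -1.30e-02  1.22e+00  3.46e+02  2.70e+02]
 [ 4.96e-01 -2.70e-02  1.26e-01  3.46e+02  2.72e+02]
 [ 4.93e-01 -2.70e-02  1.40e-01  3.46e+02  2.73e+02]
 [ 4.91e-01 -2.70e-02  1.43e-01  3.46e+02  2.74e+02]
 [ 4.88e-01 -2.70e-02  1.42e-01  3.46e+02  2.75e+02]
 [ 4.87e-01 -2.70e-02  1.36e-01  3.46e+02  2.76e+02]
 [ 4.85e-01 -2.70e-02  1.28e-01  3.46e+02  2.77e+02]
 [ 4.94e-01 -2.90e-02  1.32e-01  3.47e+02  2.73e+02]
 [ 4.91e-01 -2.90e-02  1.39e-01  3.47e+02  2.74e+02]
 [ 4.89e-01 -2.90e-02  1.38e-01  3.47e+02  2.75e+02]
 [ 4.87e-01 -2.90e-02  1.31e-01  3.47e+02  2.76e+02]
 [ 4.91e-01 -3.10e-02  1.31e-01  3.48e+02  2.74e+02]
 [ 4.89e-01 -3.10e-02  1.31e-01  3.48e+02  2.75e+02]
 [ 4.87e-01 -3.10e-02  1.29e-01  3.48e+02  2.76e+02]
 [ 3.96e-01 -1.30e-02  1.22e+00  3.48e+02  2.86e+02]
 [ 3.96e-01 -1.30e-02  1.22e+00  3.53e+02  2.83e+02]]
```

Emit:
drive_tool --pt "1 -200 305 0 0 0 0" --pt "1 -200 305 0 0 0 0" --pt "1 -200 305 0 0 0 0" --pt "1 -200 305 0 0 0 0" --pt "1 -200 305 0 0 0 0" --pt "1 -200 305 0 0 0 0" --pt "1 -200 305 0 0 0 0" --pt "1 -200 305 0 0 0 0"

```text
t: 5.82
position: [0.4895, -0.0251, 0.1962]
tcp_rot: [-3.094, -0.537, 0.003]
force: [0.6, 0.7, -0.9]
finger_gap: 0.0321
finger_force: 59.7
```

Emit:
drive_tool --pt "1 0 0 0 0 0 0" --pt "1 0 0 0 0 0 0" --pt "1 0 0 0 0 0 0"

```text
t: 6.2
position: [0.4901, -0.025, 0.1971]
tcp_rot: [-3.095, -0.54, 0.0]
force: [-0.2, -0.2, -0.1]
finger_gap: 0.0323
finger_force: 59.7
```

```bash
python3 -c "
from h import *
go([.489,-.0265,.195])
a=cap('scene');u,v=[int(i) for i in proj(a,[.49,-.027,.16])];print(u,v);save('c4',cv2.convertScaleAbs(cv2.resize(a['img'][v-50:v+50,u-60:u+60],(720,600)),alpha=1.4))"
```

```text
t 6.2 pos [ 0.4901 -0.025   0.1971] tooly [ 0.339 -0.941 -0.   ] shift [-1.5  1.1  2.1]
turn [-0.0001  0.      0.    ]
327 196
```

View pics/c4.png

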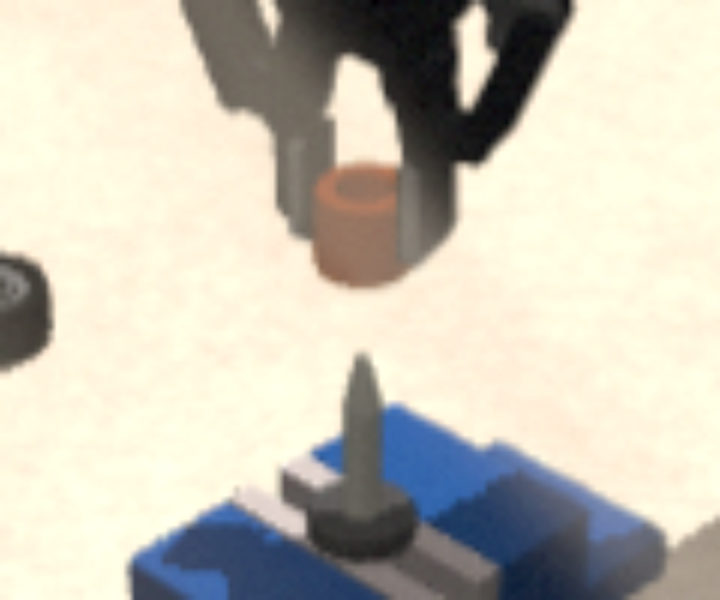

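Sleeve centre column (~362) lines up with the axle tip (362,355). Lowering.

Emit:
drive_tool --pt "1 -1 1 20 0 0 0" --pt "1 -1 1 40 0 0 0" --pt "1 -1 1 55 0 0 0" --pt "1 -1 1 65 0 0 0" --pt "1 -1 1 75 0 0 0" --pt "1 -1 1 75 0 0 0"

```text
t: 7.0
position: [0.489, -0.027, 0.1217]
tcp_rot: [-3.095, -0.537, 0.002]
force: [0.1, -0.9, -0.1]
finger_gap: 0.0328
finger_force: 59.7
```

Emit:
drive_tool --pt "1 0 0 10 0 0 0" --pt "1 0 0 20 0 0 0" --pt "1 0 0 26 0 0 0" --pt "1 0 0 27 0 0 0" --pt "1 0 0 27 0 0 0"

```text
t: 7.62
position: [0.4894, -0.0271, 0.0952]
tcp_rot: [-3.095, -0.537, -0.0]
force: [-0.4, 0.2, -1.1]
finger_gap: 0.0327
finger_force: 59.7
```

Emit:
drive_tool --pt "0 0 0 1 0 0 0" --pt "0 0 0 0 0 0 0" --pt "0 0 0 0 0 0 0" --pt "0 0 0 0 0 0 0" --pt "0 0 0 -50 0 0 0" --pt "0 0 0 -110 0 0 0" --pt "0 0 0 -130 0 0 0" --pt "0 0 0 -130 0 0 0"

```text
t: 8.62
position: [0.4904, -0.0271, 0.2268]
tcp_rot: [3.095, 0.537, 0.006]
force: [0.1, 0.0, 0.1]
finger_gap: 0.0851
finger_force: 0.0
```

```bash
python3 -c "
from h import *
go([.5733,-.3437,.16],np.arctan2(.32,.95))
go([.5733,-.3437,.08],np.arctan2(.32,.95)); print(read_state()['joints'].round(2))
a=cap('scene');u,v=327,220;save('c5',cv2.convertScaleAbs(cv2.resize(a['img'][v-50:v+50,u-60:u+60],(720,600)),alpha=1.4))"
```

```text
t 8.625 pos [ 0.4904 -0.0271  0.2268] tooly [ 0.337 -0.941  0.001] shift [-28.9 326.   67.1]
turn [ 0.004  -0.0019 -1.5519]
t 8.625 pos [ 0.4904 -0.0271  0.2268] tooly [ 0.337 -0.941  0.001] shift [-29.2 325.9 147.1]
turn [ 0.004  -0.0019 -1.5519]
[-0.01  0.42  0.01  1.97 -0.01  0.74 -1.22]
```

View pics/c5.png

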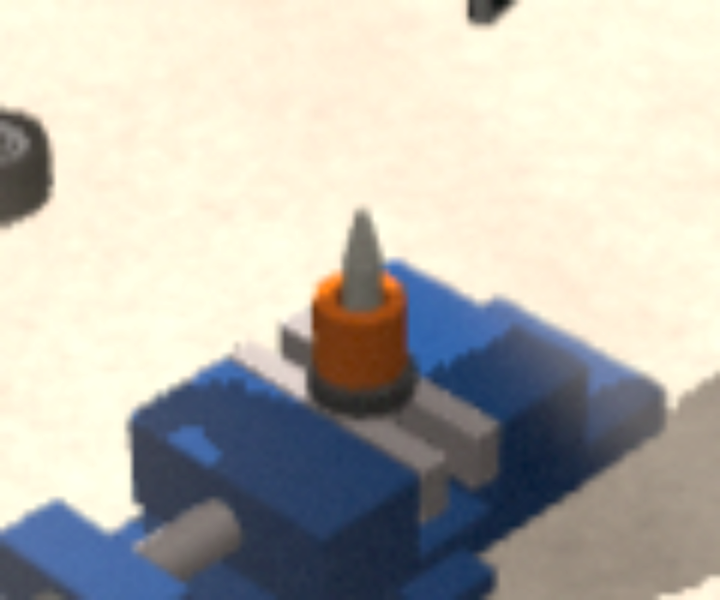

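The sleeve is seated on the shoulder (axle tip at (362,210), sleeve base at (360,385) on the shoulder). Now the wheel.

Emit:
drive_tool --pt "0 -29 326 0 0 0 -1.55" --pt "0 -29 326 0 0 0 -1.55" --pt "0 -29 326 0 0 0 -1.55" --pt "0 -29 326 60 0 0 -1.55" --pt "0 -29 326 100 0 0 -1.55" --pt "0 -29 326 130 0 0 -1.55" --pt "0 -29 326 140 0 0 -1.55" --pt "0 -29 326 140 0 0 -1.55"

```text
t: 9.68
position: [0.5689, -0.343, 0.0797]
tcp_rot: [-1.888, -2.501, 0.001]
force: [-0.5, -0.3, 0.6]
finger_gap: 0.0853
finger_force: 0.0
```

Emit:
drive_tool --pt "0 0 0 0 0 0 0" --pt "0 0 0 0 0 0 0"

```text
t: 9.93
position: [0.5716, -0.3433, 0.0844]
tcp_rot: [-1.902, -2.499, -0.0]
force: [0.4, -0.3, 0.9]
finger_gap: 0.0855
finger_force: 0.0
```

```bash
python3 -c "
from h import *
go([.5735,-.344,.018],np.arctan2(.32,.95)); print(read_state()['joints'].round(2))"
```

```text
t 9.925 pos [ 0.5716 -0.3433  0.0844] tooly [ 0.964  0.266 -0.001] shift [-1.3  1.7 66.4]
turn [-0.0006 -0.0011 -0.0552]
[ 0.7   0.86 -0.35  1.58  0.38  0.77  0.46]
```

Emit:
drive_tool --pt "0 -1 1 40 0 0 0" --pt "0 -1 1 69 0 0 0" --pt "0 -1 1 69 0 0 0" --pt "1 -1 1 69 0 0 0" --pt "1 -1 1 69 0 0 0" --pt "1 -1 1 69 0 0 0" --pt "1 -1 1 69 0 0 0" --pt "1 -1 1 69 0 0 0"

```text
t: 10.92
position: [0.5747, -0.3449, 0.0187]
tcp_rot: [1.897, 2.499, 0.001]
force: [-1.1, 1.2, 5.6]
finger_gap: 0.0541
finger_force: 62.7
```

Emit:
drive_tool --pt "1 0 0 0 0 0 0" --pt "1 0 0 -60 0 0 0" --pt "1 0 0 -120 0 0 0" --pt "1 0 0 -180 0 0 0" --pt "1 0 0 -215 0 0 0" --pt "1 0 0 -215 0 0 0" --pt "1 0 0 -215 0 0 0" --pt "1 0 0 -215 0 0 0"

```text
t: 11.92
position: [0.5722, -0.3441, 0.2296]
tcp_rot: [-1.897, -2.5, 0.001]
force: [1.1, -0.6, -1.1]
finger_gap: 0.0541
finger_force: 63.8
```

```bash
python3 -c "
from h import *
go([.490,-.027,.23])
a=cap('scene');s=read_state();u,v=[int(i) for i in proj(a,s['position'])];print(u,v);save('c6',cv2.convertScaleAbs(cv2.resize(a['img'][v-40:v+60,u-60:u+60],(720,600)),alpha=1.4))"
```

```text
t 11.925 pos [ 0.5722 -0.3441  0.2296] tooly [ 0.963  0.269 -0.002] shift [3.275e+02 6.200e+00 2.000e-01]
turn [-0.0022 -0.002  -0.    ]
202 131
```

View pics/c6.png

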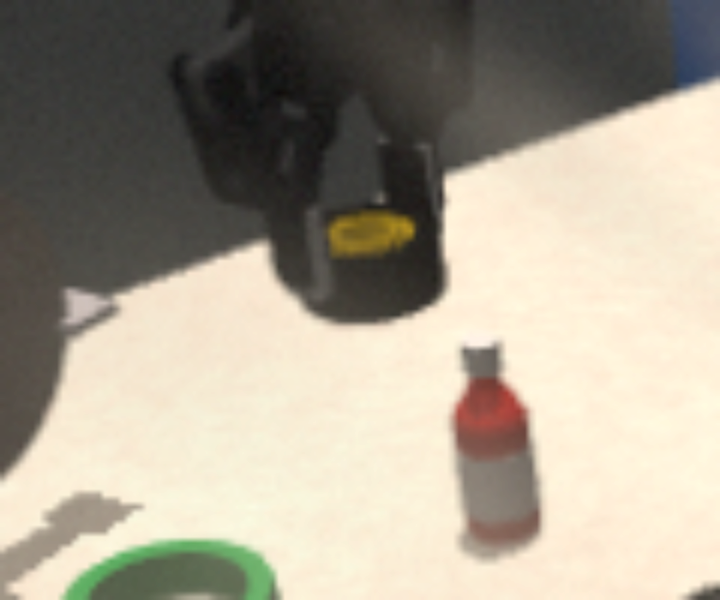

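The yellow wheel is held level, with its hub centred at crop (371,233). I compute the in-hand offset.

```bash
python3 -c "
from h import *
a=load('scene');s=read_state();p=s['position']
q=at_z(a,202-60+371/6-.5,131-40+233/6-.5,p[2]+.0073);print('off',q-p)
go([.49,-.027,.23]+np.r_[(p-q)[:2],0])"
```

```text
off [5.49916738e-05 3.90803528e-03 7.30000000e-03]
t 11.975 pos [ 0.5723 -0.3441  0.2296] tooly [ 0.963  0.269 -0.002] shift [3.238e+02 4.900e+00 2.000e-01]
turn [-0.0021 -0.0021 -0.    ]
```

Emit:
drive_tool --pt "1 325 5 0 0 0 0" --pt "1 325 5 0 0 0 0" --pt "1 325 5 0 0 0 0" --pt "1 325 5 0 0 0 0" --pt "1 325 5 0 0 0 0" --pt "1 325 5 0 0 0 0" --pt "1 325 5 0 0 0 0" --pt "1 325 5 0 0 0 0"

```text
t: 12.98
position: [0.4909, -0.0321, 0.2308]
tcp_rot: [1.903, 2.5, -0.001]
force: [0.2, -0.0, -1.3]
finger_gap: 0.0537
finger_force: 63.9
```

Emit:
drive_tool --pt "1 0 0 20 0 0 0" --pt "1 0 0 40 0 0 0" --pt "1 0 0 50 0 0 0" --pt "1 0 0 50 0 0 0" --pt "1 0 0 50 0 0 0"

```text
t: 13.6
position: [0.4911, -0.0304, 0.1816]
tcp_rot: [1.9, 2.501, 0.001]
force: [0.6, -0.3, -0.7]
finger_gap: 0.054
finger_force: 63.9
```

```bash
python3 -c "
from h import *
go([.49,-.029,.18])
a=cap('scene');u,v=327,200;save('c7',cv2.convertScaleAbs(cv2.resize(a['img'][v-40:v+40,u-50:u+50],(750,600),interpolation=cv2.INTER_CUBIC),alpha=1.8))"
```

```text
t 13.6 pos [ 0.4911 -0.0304  0.1816] tooly [0.963 0.268 0.001] shift [ 1.7 -0.7  1.6]
turn [ 0.001   0.0003 -0.    ]
```

View pics/c7.png

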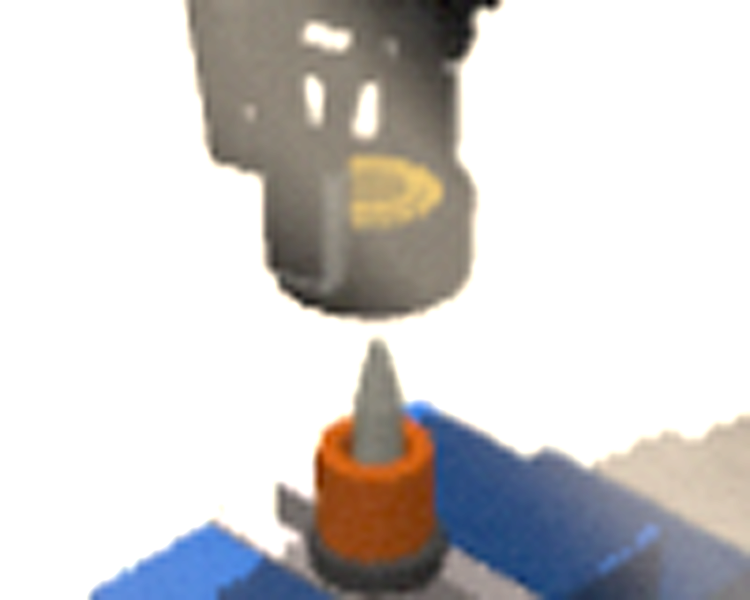

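The wheel hangs level above the tip: hub centre about (376,191), tip (377,342). Checking the depth direction numerically.

```bash
python3 -c "
from h import *
a=load('scene');p=read_state()['position']
q=at_z(a,327-50+376/7.5-.5,160+191/7.5-.5,p[2]+.0073);print(q,q-p)
t=at_z(a,327-50+377.5/7.5-.5,160+341/7.5-.5,.141);print(t)
go(p+np.r_[(t-q)[:2],0])"
```

```text
[ 0.49264481 -0.02695054  0.18909183] [0.00151184 0.00332413 0.0073    ]
[ 0.49232792 -0.02649362  0.141     ]
t 13.65 pos [ 0.4911 -0.0303  0.1818] tooly [0.963 0.269 0.001] shift [ 0.5 -0.2 -0. ]
turn [ 0.0013  0.0004 -0.    ]
```

Emit:
drive_tool --pt "1 0 0 15 0 0 0" --pt "1 0 0 25 0 0 0" --pt "1 0 0 35 0 0 0" --pt "1 0 0 45 0 0 0" --pt "1 0 0 45 0 0 0"

```text
t: 14.28
position: [0.4899, -0.03, 0.1353]
tcp_rot: [-1.898, -2.502, 0.002]
force: [2.0, 0.3, -0.6]
finger_gap: 0.0539
finger_force: 63.9
```

Emit:
drive_tool --pt "1 0 0.5 5 0 0 0" --pt "1 0 0.5 10 0 0 0" --pt "1 0 0.5 11 0 0 0" --pt "1 0 0.5 11 0 0 0"

```text
t: 14.78
position: [0.491, -0.0299, 0.1252]
tcp_rot: [1.899, 2.503, 0.0]
force: [-0.2, -0.1, -0.6]
finger_gap: 0.0537
finger_force: 63.9
```

Release in place, wait, then raise.

Emit:
drive_tool --pt "0 0 0 1 0 0 0" --pt "0 0 0 1 0 0 0" --pt "0 0 0 1 0 0 0" --pt "0 0 0 1 0 0 0" --pt "0 0 0 -50 0 0 0" --pt "0 0 0 -110 0 0 0" --pt "0 0 0 -130 0 0 0" --pt "0 80 0 -130 0 0 0"

```text
t: 15.78
position: [0.4769, 0.0265, 0.2569]
tcp_rot: [1.909, 2.488, 0.003]
force: [0.8, 2.4, 0.2]
finger_gap: 0.0853
finger_force: 0.0
```

Emit:
drive_tool --pt "0 120 0 0 0 0 0" --pt "0 120 0 0 0 0 0" --pt "0 120 0 0 0 0 0" --pt "0 120 0 0 0 0 0"

```text
t: 16.27
position: [0.4419, 0.1454, 0.2551]
tcp_rot: [1.898, 2.503, -0.001]
force: [1.1, -0.2, 0.4]
finger_gap: 0.0854
finger_force: 0.0
```

```bash
python3 -c "
from h import *
for n in('scene','top'):
    a=cap(n)
    hsv=cv2.cvtColor(a['img'],cv2.COLOR_RGB2HSV)
    u,v=[int(round(i)) for i in proj(a,[.49,-.027,.131])]; r=16
    m=cv2.inRange(hsv,np.array((20,80,50)),np.array((36,255,255)))[v-r:v+r,u-r:u+r]
    x,y,w,h=cv2.boundingRect(m);print(n,'hub at z.131:',(m>0).sum(),w,h,at_z(a,u-r+x+(w-1)/2,v-r+y+(h-1)/2,.131))
b=load('top')
P=np.array([at_r(b,x,y) for x in range(330,362) for y in range(260,292)])
P=P[(P[:,2]>.118)&(P[:,2]<.140)&(np.hypot(P[:,0]-.49,P[:,1]+.027)>.012)]
print(len(P),P.min(0),P.max(0),np.median(P,0))
A=np.c_[P[:,:2],np.ones(len(P))];print('plane slope',np.linalg.lstsq(A,P[:,2],rcond=None)[0])"
```

```text
scene hub at z.131: 153 19 11 [ 0.49359412 -0.02763668  0.131     ]
top hub at z.131: 238 20 19 [ 0.48933437 -0.0300635   0.131     ]
435 [ 0.46375443 -0.05658379  0.11904976] [ 0.51750125 -0.0032634   0.13657013] [ 0.49062208 -0.03059767  0.13008439]
plane slope [ 0.0032224  -0.00979472  0.1280987 ]
```

The wheel's top sits at z = 0.130 m (0.131 expected), level and centred within about 3 mm. Handing in.

```bash
python3 -c "
from cell import hand_in
print(hand_in())"
```

```text
the job is handed in; nothing more can be done
None
```

I seated the orange sleeve on the shoulder and the yellow-hubbed wheel flat on top of it, then handed the job in at about 16 s; the hand-in returned no verdict, but my last camera check showed the wheel level, at the right height and centred within about 3–4 mm.

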